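# Bearing-ball dispenser: dial to the largest opening, then tip the balls out

## Robot

A 6-joint arm with a two-finger parallel gripper is mounted at the origin on a cart in front of the work surface, level with it; the furniture and walls round the work are solid. World frame = base frame: x ahead of the robot, y to its left, z up, the work surface at z = 0. Lengths are in m, angles in rad, forces in N, time in s.
With the tool pointing down it reaches from about 0.35 to 0.85 m from the base axis. Payload 8.1 kg.
Tool frame: the origin (TCP) lies at the centre of the arm's flange, where the gripper is bolted on; the fingertips stand 173 mm ahead of it and the grasp point (between the pads) lies 155 mm ahead of it; y points along the fingers, z is the direction in which the jaws open and shut, and the axes are right-handed (so a half turn about y gives the same grasp; the last joint's range is limited). The gripper opens to 85 mm and grips with 20 to 120 N. Pads are 22 mm wide; open, the fingers measure 114 mm over their backs; the gripper's body (76 mm by 85 mm) begins 54 mm behind the grasp point. The pads swing forward as they close: fully open they stand 13 mm farther back than shut.
Start: joints at [-0.085, 0.13, 1.488, -0, 1.523, -0.085], TCP at [0.6, 0, 0.405] pointing down, gripper open.
Joint ranges: [-2.96, 2.96], [-0.89, 2.26], [0.02, 2.5], [-1.34, 4.48], [0, 2.73], [-2.66, 2.66]. Speed limits (rad/s): [2.39, 2.39, 2.79, 3.14, 3.14, 3.14].

## Interface

Orientations are given as a unit quaternion [w, x, y, z].
In Python, from rig import observe, get_image, get_calibration, hand_in gives the robot as it stands.
- The arm moves only by the tool drive_tool, never from a script. Its argument "series" is a list of rows, each a list of 7 numbers: the shift along the world's x, y, z in m, then the turn, a rotation vector about the world's x, y, z in degrees, then the closure, from 0 (fully open) to 1 (shut). A call has 1 to 8 rows; each row shifts and turns the commanded pose from where the row before left it; what a row does not reach is not made up. A row lasts 1/8 s, in which the tool goes at most 62.5 mm and 10.7 degrees, less where a joint would pass 70% of its speed; a pose out of reach is approached as far as the arm can. A call with a gripper value outside its range is refused whole. The fingers move at their own pace and stop on an object; "squeeze" is the grip in N (left out, the last holds). Time passes only in rows, so rows that do not move let the fingers close. It gives the time, the measured TCP pose, the force and the opening at its end, in the units of the state.
- observe(): the state, without advancing time (a new reading comes with each control period).
- get_image(name): name is "scene" or "side" or "wrist"; returns (picture, depth): 420x560x3 uint8, blue, green, red; 420x560 float32, m along the optical axis (not along the pixel's ray), 0 where there is no reading.
- get_calibration(name): a dict with "fx", "fy", "cx", "cy" (pixels), "eye" and "attitude" of the camera in the world; the wrist camera has in their place "hand_eye" (4x4, takes a point from camera to tool coordinates, whose origin is the TCP and whose axes are the tool frame's). Camera axes: x right, y down, z forward; pixel columns grow to the right and rows downward; lengths in m; the calibration is good to about 2 mm. A picture is of the moment at which its call begins: read the wrist's pose just before it. get_calibration takes no time and is no camera call.
- hand_in(): hands the job in, once; it reports no verdict.
The state is a dict: "t": time; "qpos": joint angles; "joint_vel": joint speeds; "joint_efforts": joint torques, N m; "tcp_pos": TCP position; "tcp_rot": TCP orientation; "wrist_force": force on the tool from outside, world axes, zero at the start; "ft_torque": the same for the moment, N m; "finger_gap": finger opening in m.
Only numpy, scipy, OpenCV 4.12 (cv2) and the standard library are available. Lean on these libraries where they do the work, as an engineer would, in place of code of your own. Each camera call takes 0.05 s, during which the arm holds its last target.

## Task

Get the three bearing balls out of the sifter drum and into its tray: turn the blue dial lid until its largest opening (the biggest white dot) stands at the orange spout, then raise the orange handle to tip the drum so that the balls roll out. Afterwards lower the drum back down level and let go, leaving the dial at the largest opening.

Things in the scene. Friction and masses are not known exactly. Their poses are not given: they have to be found in the camera images.
- dispenser: Grey stand fixed to the table, carrying the drum; origin on the table under the dial's axis, x towards the handle, y to the left seen from the spout, z up. The orange spout faces -x, more or less towards the robot; below it the tray. With the drum level the blue lid (110 mm across) has its top at z 95 mm and the drum's pivot, parallel to y, is at x -52, z 45 mm.
- dial_knob (a point): Middle of the black grip bar on the blue lid, on the dial's axis, 118 mm above the table. Bar: 56 long, 14 wide, 32 mm tall, its top 9 mm above this point, the lid 23 mm below. x along the bar, y across it (grip across it from above), z up. The bar's line points at the lid's largest white dot; at the largest setting the bar lies on the line from handle to spout, that dot at the spout.
- sifter_dial (a joint): Turn of the blue lid, rad, growing anticlockwise from above. Three skirt openings, each under a white dot of matching size, come to the spout at 0 (7 mm), 0.8 (10 mm) and 1.6 (46 mm, the only one that lets balls out); stops at -0.1 and 1.75. Stays where left (friction 0.05 N m). Starts between 0.15 and 0.8: turn it 0.8 to 1.45 anticlockwise.
- handle_bar (a point): Middle of the round orange handle bar (12 mm thick, along y, 90 mm free between two steel arms), 145 mm behind the dial's axis, 75 mm above the table, free below. Level drum: x points away from the spout, z up. Grip from above, a finger on the spout side and one on the far side. It rises on an arc of 199 mm about the pivot, which is 197 mm towards the spout and 30 mm lower; the bar may turn in the grip.
- drum_tip (a joint): Tip of the drum about its pivot, rad: 0 level on its rest, growing as the handle is raised, stop at 0.6. Balls roll out from 0.4 to 0.55 (bar 75 to 98 mm higher, 27 to 45 mm nearer the spout) within 1 to 2 s. About 0.6 kg; its weight brings it back down when it is lowered or let go.
- tray_floor (a point): Centre of the floor of the aluminium catch tray, 109 by 104 mm inside, walls 28 mm high, part of the stand, below the spout. Axes as the stand's: x towards the handle, y along the handle bar, z up.
- ball_a_center (a point): Shiny steel bearing ball, 14 mm in diameter, 12 g; the point is its centre. It starts out of sight inside the drum, against the inside of the wall on the handle side. Not to be touched: it rolls by itself.
- ball_b_center (a point): Shiny steel bearing ball, 14 mm in diameter, 12 g; the point is its centre. It starts out of sight inside the drum, against the inside of the wall on the handle side. Not to be touched: it rolls by itself.
- ball_c_center (a point): Shiny steel bearing ball, 14 mm in diameter, 12 g; the point is its centre. It starts out of sight inside the drum, against the inside of the wall on the handle side. Not to be touched: it rolls by itself.

How it is judged:
On the way, in this order (a step that is already met when the one before it is completed fails the run):
1. the dial stands at the largest opening while the drum is still level (value of joint sifter_dial between 1.38 and 1.82 rad and value of joint drum_tip below 0.1 rad), for 0.2 s.
2. the drum is tipped by its handle (value of joint drum_tip above 0.25 rad), for 0.1 s.
At the end, for the whole second after the job is handed in: All three balls lie in the catch tray, the drum is back down level (within 0.06 rad) and the dial still stands at the largest opening (1.6 rad, within 0.22) (value of joint sifter_dial between 1.38 and 1.82 rad and value of joint drum_tip below 0.06 rad and x of ball_a_center in the frame of tray_floor between -0.056 and 0.056 m and y of ball_a_center in the frame of tray_floor between -0.054 and 0.054 m and z of each of ball_a_center, ball_b_center, ball_c_center in the frame of tray_floor below 0.03 m and x of ball_b_center in the frame of tray_floor between -0.056 and 0.056 m and y of ball_b_center in the frame of tray_floor between -0.054 and 0.054 m and x of ball_c_center in the frame of tray_floor between -0.056 and 0.056 m and y of ball_c_center in the frame of tray_floor between -0.054 and 0.054 m); the robot touches nothing.
It also fails if it takes over 51 s, if anything falls off the work surface, if the arm or the gripper's body presses on something with over 40 N, if the wrist force passes 120 N, or if a joint passes its speed limit or range.

## Working session

There is one attempt and no reset: what is moved stays moved. The work goes in short steps, Python scripts to look and compute and a tool call to move; the robot and the scene stay as the last step left them, time stands still between calls to the robot, and variables do not carry over. Pictures are saved under pics/ and viewed, and the job is handed in when it is done.

Besides the shell and the picture viewer there is one more tool, called after ">>>" as name([rows], argument=value, ...), one row to a line, values as JSON. drive_tool: Moves the arm, as the interface text tells. Its arguments: {"type":"object","properties":{"series":{"type":"array","items":{"type":"array","items":{"type":"number"}}},"squeeze":{"type":"number"}},"required":["series"]}

```bash
mkdir -p pics; ls; python3 - <<'E'
from rig import *
import cv2,numpy as np
s=observe();print(s)
for n in ("scene","side","wrist"):
    p,d=get_image(n);cv2.imwrite(f"pics/{n}0.png",p);np.save(f"pics/{n}0_d.npy",d);c=get_calibration(n);print(n,c)
E
```

```text
pics
{'t': 0.0, 'qpos': array([-8.53886453e-02,  1.31178733e-01,  1.48926062e+00, -2.62386772e-05,
        1.52300393e+00, -8.54190807e-02]), 'joint_vel': array([-0.00090733,  0.00052709,  0.001141  , -0.00085698, -0.00070614,
       -0.00112417]), 'joint_efforts': array([-1.90700346e-03, -5.69404185e+01, -5.00557995e+01, -2.19391650e-04,
        1.44415747e-02,  7.24149572e-05]), 'tcp_pos': array([5.99775510e-01, 4.33360388e-05, 4.03643888e-01]), 'tcp_rot': array([ 0.49957912, -0.50043631,  0.50048632, -0.49949739]), 'wrist_force': array([-0.38280337, -0.63112296, -0.00085939]), 'ft_torque': array([ 0.02324394, -0.00019065, -0.00552362]), 'finger_gap': 0.08542002693176212}
scene {'fx': 441.36350535934656, 'fy': 441.36350535934656, 'cx': 275.1930566065165, 'cy': 209.49678489051757, 'eye': array([0.03544774, 0.67259788, 0.46495664]), 'attitude': array([ 0.17121453, -0.27655226,  0.79742683, -0.50824687])}
side {'fx': 492.9304724007453, 'fy': 492.9304724007453, 'cx': 286.33354939800495, 'cy': 209.97885235858143, 'eye': array([0.16626917, 0.74839161, 0.48439406]), 'attitude': array([ 0.12869493, -0.18986278,  0.83030036, -0.50792819])}
wrist {'fx': 314.58209535659375, 'fy': 314.58209535659375, 'cx': 280.0339440506048, 'cy': 210.45247980509066, 'hand_eye': array([[-3.60747770e-04,  9.53758033e-01,  3.00575257e-01,
        -7.76518287e-02],
       [-7.65465093e-04, -3.00575452e-01,  9.53757732e-01,
         3.13664606e-02],
       [ 9.99999642e-01,  1.13986108e-04,  8.38500405e-04,
         9.44810361e-05],
       [ 0.00000000e+00,  0.00000000e+00,  0.00000000e+00,
         1.00000000e+00]])}
```

View pics/scene0.png

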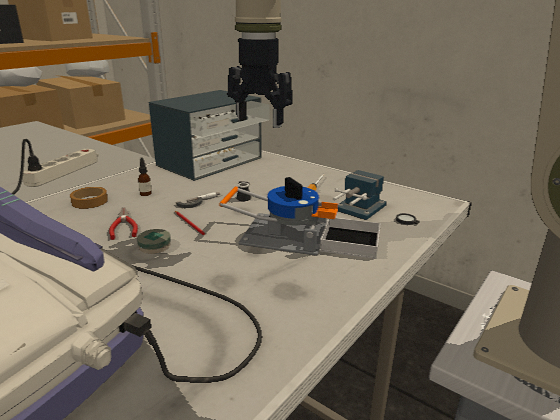

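View pics/side0.png

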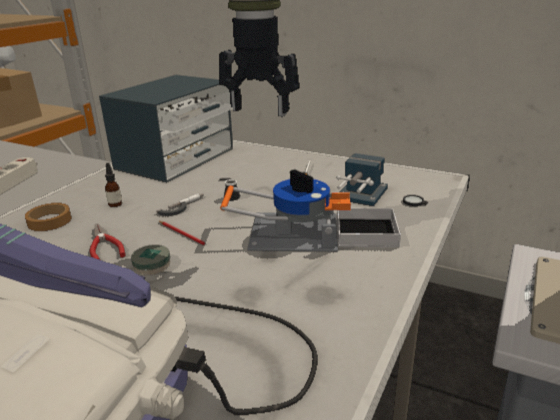

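View pics/wrist0.png

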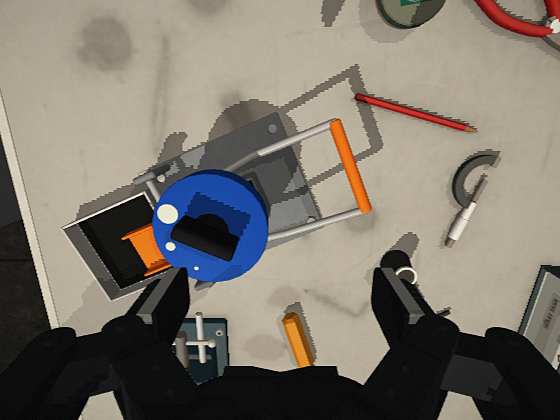

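```bash
cat > h.py <<'E'
import numpy as np,cv2
from rig import *
from scipy.spatial.transform import Rotation as R
def q(w): return R.from_quat([w[1],w[2],w[3],w[0]])
def cam(n,s=None):
    c=get_calibration(n)
    if n=="wrist":
        Rt=q(s["tcp_rot"]).as_matrix();H=c["hand_eye"]
        return c,Rt@H[:3,:3],Rt@H[:3,3]+s["tcp_pos"]
    return c,q(c["attitude"]).as_matrix(),np.array(c["eye"])
def ray(n,uv,z,s=None):
    c,Rm,e=cam(n,s);uv=np.atleast_2d(np.asarray(uv,float))
    d=np.c_[(uv[:,0]-c["cx"])/c["fx"],(uv[:,1]-c["cy"])/c["fy"],np.ones(len(uv))]@Rm.T
    return e+d*((z-e[2])/d[:,2])[:,None]
def proj(n,P,s=None):
    c,Rm,e=cam(n,s);p=(np.atleast_2d(P)-e)@Rm
    return np.c_[c["cx"]+c["fx"]*p[:,0]/p[:,2],c["cy"]+c["fy"]*p[:,1]/p[:,2]]
def pts(m): 
    v,u=np.nonzero(m);return np.c_[u,v].astype(float)
def comps(m,mn=15):
    n,l,st,ce=cv2.connectedComponentsWithStats(m.astype(np.uint8))
    return [(st[i,4],ce[i],l==i) for i in range(1,n) if st[i,4]>=mn]
E
python3 - <<'E'
from h import *
s=observe();print("tool axes\n",q(s["tcp_rot"]).as_matrix().round(3))
p=cv2.imread("pics/wrist0.png");h=cv2.cvtColor(p,cv2.COLOR_BGR2HSV)
H,S,V=cv2.split(h)
blue=(H>105)&(H<125)&(S>150)&(V>60)
B=max(comps(blue),key=lambda c:c[0])
cnt=cv2.convexHull(pts(B[2]).astype(np.float32))[:,0]
W=ray("wrist",cnt,.095,s)[:,:2]
(cx,cy),r=cv2.minEnclosingCircle(W.astype(np.float32));print("lid",cx,cy,r,B[1])
e=cv2.fitEllipse(W.astype(np.float32));print(e)
for n,c,m in comps((H>5)&(H<20)&(S>170)&(V>80),60):
    P=ray("wrist",pts(m),.075,s)[:,:2];rr=cv2.minAreaRect(P.astype(np.float32));print("orange",n,c.round(1),P.mean(0).round(4),rr)
near=((pts(np.ones_like(H))-B[1])**2).sum(1).reshape(H.shape)<62**2
for n,c,m in comps((V>170)&(S<90)&near,5): print("white",n,c.round(1),ray("wrist",c,.095,s)[0].round(4))
for n,c,m in comps((V<45)&near,100):
    P=ray("wrist",pts(m),.127,s)[:,:2];print("black",n,c.round(1),P.mean(0).round(4),cv2.minAreaRect(P.astype(np.float32)))
x=cv2.resize(p[150:320,50:390],None,fx=2.3,fy=2.3,interpolation=cv2.INTER_CUBIC);cv2.imwrite("pics/wz.png",x)
E
```

```text
tool axes
 [[-0.    -0.001  1.   ]
 [-1.     0.    -0.   ]
 [-0.    -1.    -0.001]]
lid 0.5349870324134827 -0.02712162397801876 0.05722716823220253 [214.64310073 222.83512592]
((0.5347605347633362, -0.027523916214704514), (0.10741068422794342, 0.1141115352511406), 148.68756103515625)
orange 1191 [349.7 165.4] [0.666  0.0282] ((0.6668686270713806, 0.026070058345794678), (0.011513681150972843, 0.09493720531463623), 23.121238708496094)
orange 1075 [147.2 248.7] [ 0.4628 -0.0576] ((0.4627194404602051, -0.05915697664022446), (0.03695392608642578, 0.050072815269231796), 23.020517349243164)
orange 937 [297.3 339.8] [ 0.6196 -0.1708] ((0.6195986866950989, -0.1711057424545288), (0.019975965842604637, 0.07652609050273895), 17.20578384399414)
white 323 [167.1 213.5] [ 0.4949 -0.0128  0.095 ]
white 31 [271.3 237.4] [ 0.5914 -0.0366  0.095 ]
white 68 [170. 246.] [ 0.4941 -0.0456  0.095 ]
white 252 [247.4 269.5] [ 0.5677 -0.0706  0.095 ]
white 14 [195.9 267.7] [ 0.5172 -0.0687  0.095 ]
white 18 [192.3 279.3] [ 0.5126 -0.0815  0.095 ]
black 2002 [206.1 235.1] [ 0.5378 -0.0215] ((0.538555920124054, -0.01885480433702469), (0.03485700860619545, 0.054370321333408356), 65.73125457763672)
```

View pics/wz.png

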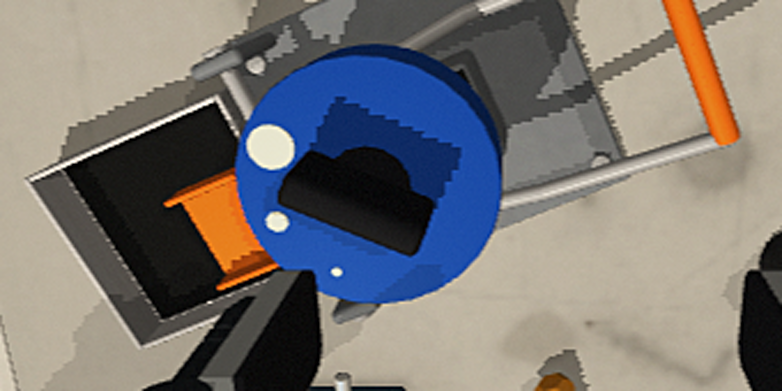

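Wrist view: lid at about (215,223), biggest dot (167,213), middle dot (170,246) near the spout (147,249), and handle (350,165). The dial is at about 0.77, so it needs roughly +0.83 rad. The stand's x axis points at about 23° in the world.

>>> drive_tool([
  [-0.009, -0.004, 0, 0, 0, 9.3, 0.3],
  [-0.009, -0.004, 0, 0, 0, 9.3, 0.3],
  [-0.009, -0.004, 0, 0, 0, 9.3, 0.3],
  [-0.009, -0.004, 0, 0, 0, 9.3, 0.3],
  [-0.009, -0.004, 0, 0, 0, 9.3, 0.3],
  [-0.009, -0.004, 0, 0, 0, 9.3, 0.3],
  [-0.012, -0.006, 0, 0, 0, 9.2, 0.3],
  [0, 0, 0, 0, 0, 0, 0.3],
], squeeze=50)

```text
t: 1.15
tcp_pos: [0.5336, -0.0302, 0.4045]
tcp_rot: [-0.69, 0.69, -0.154, 0.153]
wrist_force: [0.8, -0.2, 0.2]
finger_gap: 0.0598
```

```bash
cat > look.py <<'E'
import sys
from h import *
s=observe();p,d=get_image("wrist");cv2.imwrite(f"pics/{sys.argv[1]}.png",p)
print("t",s["t"],"tcp",s["tcp_pos"].round(4),"F",s["wrist_force"].round(1),"gap",round(s["finger_gap"],4),"toolz",q(s["tcp_rot"]).as_matrix()[:,2].round(3),"q",s["qpos"].round(2))
H,S,V=cv2.split(cv2.cvtColor(p,cv2.COLOR_BGR2HSV))
blue=(H>105)&(H<125)&(S>150)&(V>60)
B=max(comps(blue),key=lambda c:c[0])
near=cv2.dilate(B[2].astype(np.uint8),np.ones((9,9)))>0
for n,c,m in comps((V>150)&(S<90)&near,5): print("white",n,c.round(1),ray("wrist",c,.095,s)[0,:2].round(4))
for n,c,m in comps((H>5)&(H<20)&(S>170)&(V>60),60):
    P=ray("wrist",pts(m),.075,s)[:,:2];rr=cv2.minAreaRect(P.astype(np.float32));print("orange",n,c.round(1),np.round(rr[0],4),np.round(rr[1],4),round(rr[2],1))
E
python3 look.py w1
```

```text
t 1.15 tcp [ 0.5336 -0.0302  0.4045] F [ 0.8 -0.2  0.2] gap 0.0598 toolz [ 0.424  0.906 -0.   ] q [-0.15 -0.05  1.67 -0.    1.52 -1.29]
white 277 [278.5 152.6] [ 0.4948 -0.0127]
white 88 [244.9 167.6] [ 0.4941 -0.0453]
white 35 [219.  179.4] [ 0.4938 -0.0712]
white 17 [233.5 200.9] [ 0.5171 -0.0687]
white 5 [218.6 201.6] [ 0.5119 -0.0815]
white 453 [245.7 238.4] [ 0.5551 -0.0755]
white 12 [302.5 249.1] [ 0.5882 -0.0309]
orange 2309 [221.5 140.8] [ 0.4674 -0.0574] [0.046  0.0499] 22.9
orange 512 [396.5 266.7] [0.6576 0.0477] [0.0139 0.0478] 22.8
```

View pics/w1.png

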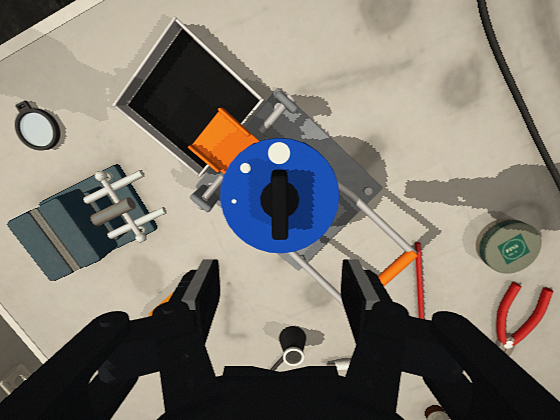

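The bar stands vertical at column 280 (rows 170–240), between the fingers and centred. The circle through the three dots gives the axis at (0.5333, -0.0298). Descending to grip.

>>> drive_tool([
  [0, 0, -0.03, 0, 0, 0, 0.3],
  [0, 0, -0.03, 0, 0, 0, 0.3],
  [0, 0, -0.03, 0, 0, 0, 0.3],
  [0, 0, -0.025, 0, 0, 0, 0.3],
  [0, 0, -0.0125, 0, 0, 0, 0.3],
  [0, 0, 0, 0, 0, 0, 0.3],
  [0, 0, 0, 0, 0, 0, 1],
  [0, 0, 0, 0, 0, 0, 1],
], squeeze=50)

```text
t: 2.2
tcp_pos: [0.5346, -0.03, 0.2786]
tcp_rot: [0.69, -0.69, 0.152, -0.154]
wrist_force: [0.2, 1.1, -1.1]
finger_gap: 0.024
```

>>> drive_tool([
  [0, 0, 0, 0, 0, 0, 1],
  [0, 0, 0, 0, 0, 0, 1],
  [0, 0, 0, 0, 0, 0, 1],
  [0, 0, 0, 0, 0, 0, 1],
])

```text
t: 2.7
tcp_pos: [0.5341, -0.0309, 0.2786]
tcp_rot: [-0.69, 0.691, -0.153, 0.154]
wrist_force: [-4.9, -5.6, 6.3]
finger_gap: 0.0129
```

>>> drive_tool([
  [0, 0, 0, 0, 0, 6, 1],
  [0, 0, 0, 0, 0, 6, 1],
  [0, 0, 0, 0, 0, 6, 1],
  [0, 0, 0, 0, 0, 6, 1],
  [0, 0, 0, 0, 0, 6, 1],
  [0, 0, 0, 0, 0, 6, 1],
  [0, 0, 0, 0, 0, 6, 1],
  [0, 0, 0, 0, 0, 6, 1],
])

```text
t: 3.7
tcp_pos: [0.5341, -0.0302, 0.2786]
tcp_rot: [-0.693, 0.693, 0.142, -0.142]
wrist_force: [-5.0, -0.7, 7.2]
finger_gap: 0.0126
```

>>> drive_tool([
  [0, 0, 0, 0, 0, 0, 1],
  [0, 0, 0, 0, 0, 0, 1],
  [0, 0, 0, 0, 0, 0, 0.3],
  [0, 0, 0, 0, 0, 0, 0.3],
  [0, 0, 0, 0, 0, 0, 0.3],
  [0, 0, 0, 0, 0, 0, 0.3],
])

```text
t: 4.45
tcp_pos: [0.534, -0.03, 0.2771]
tcp_rot: [0.693, -0.693, -0.141, 0.141]
wrist_force: [0.7, -0.3, 0.3]
finger_gap: 0.0598
```

>>> drive_tool([
  [0, 0, 0.03, 0, 0, 0, 0.3],
  [0, 0, 0.03, 0, 0, 0, 0.3],
  [0, 0, 0.03, 0, 0, 0, 0.3],
  [0, 0, 0.03, 0, 0, 0, 0.3],
  [0, 0, 0, 0, 0, 0, 0.3],
])

```text
t: 5.08
tcp_pos: [0.5348, -0.0301, 0.4003]
tcp_rot: [-0.692, 0.694, 0.143, -0.139]
wrist_force: [-1.2, -0.5, 0.0]
finger_gap: 0.0603
```

```bash
python3 look.py w2
```

```text
t 5.075 tcp [ 0.5348 -0.0301  0.4003] F [-1.2 -0.5  0. ] gap 0.0603 toolz [-0.391  0.92  -0.003] q [-0.15 -0.04  1.68 -0.    1.5  -2.12]
white 283 [281.3 148.9] [ 0.494  -0.0465]
white 92 [246.9 163.8] [ 0.5176 -0.0691]
white 38 [218.4 196.2] [ 0.5549 -0.0822]
white 17 [234.9 197.6] [ 0.5503 -0.068 ]
white 30 [239.4 237.9] [ 0.5855 -0.0504]
white 20 [280.5 254. ] [ 0.5857 -0.0083]
orange 2637 [281.3 110.5] [ 0.4668 -0.0581] [0.0442 0.0485] 23.0
orange 1571 [ 94.9 182.4] [ 0.595 -0.197] [0.02   0.0764] 17.2
orange 908 [281.4 318.1] [0.6655 0.0268] [0.013  0.0939] 23.1
```

View pics/w2.png

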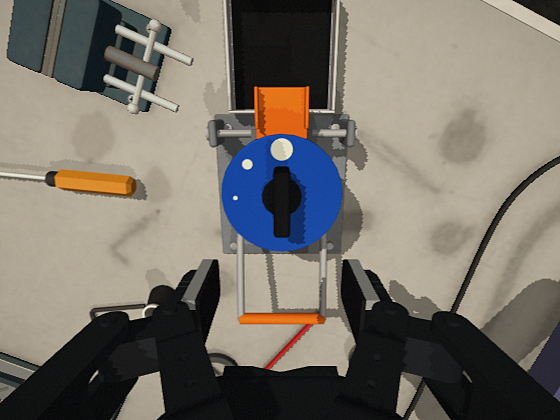

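The dial is set: the big dot is at (281,149), on the line with the bar and spout, at 203.0° against the stand's 203°. Next, the handle at (0.6665, 0.027), rotating -90°.

>>> drive_tool([
  [0.015, 0.007, 0, 0, 0, -10, 0.3],
  [0.015, 0.007, 0, 0, 0, -10, 0.3],
  [0.015, 0.007, 0, 0, 0, -10, 0.3],
  [0.015, 0.007, 0, 0, 0, -10, 0.3],
  [0.015, 0.007, 0, 0, 0, -10, 0.3],
  [0.015, 0.007, 0, 0, 0, -10, 0.3],
  [0.015, 0.007, 0, 0, 0, -10, 0.3],
  [0.015, 0.007, 0, 0, 0, -10, 0.3],
])

```text
t: 6.12
tcp_pos: [0.6541, 0.0263, 0.3948]
tcp_rot: [-0.62, 0.621, -0.34, 0.338]
wrist_force: [1.0, 0.3, 1.1]
finger_gap: 0.0598
```

>>> drive_tool([
  [0.012, 0.001, 0, 0, 0, -10, 0.3],
  [0, 0, -0.03, 0, 0, 0, 0.3],
  [0, 0, -0.03, 0, 0, 0, 0.3],
  [0, 0, 0, 0, 0, 0, 0.3],
])

```text
t: 6.62
tcp_pos: [0.6644, 0.0271, 0.3317]
tcp_rot: [-0.588, 0.591, -0.393, 0.388]
wrist_force: [0.2, 0.4, 0.3]
finger_gap: 0.0595
```

```bash
python3 look.py w3
```

```text
t 6.625 tcp [0.6644 0.0271 0.3317] F [0.2 0.4 0.3] gap 0.0595 toolz [ 0.92   0.391 -0.008] q [-0.04  0.35  1.37 -0.    1.43 -0.44]
white 27 [ 38.4 153.2] [0.4978 0.0132]
white 14 [ 33.6 155.4] [0.4951 0.0106]
white 179 [ 14.3 224.4] [ 0.4911 -0.0433]
white 751 [ 83.8 286.7] [ 0.5467 -0.073 ]
white 8 [157.4 260.9] [ 0.5912 -0.0308]
white 119 [ 46.1 269.4] [ 0.5181 -0.0697]
white 25 [ 90.6 284. ] [ 0.5509 -0.0687]
orange 1721 [284.9 218.4] [0.6675 0.0256] [0.0108 0.0957] 22.9
orange 75 [  1.  237.9] [ 0.4698 -0.0707] [0.003 0.025] 8.1
orange 320 [158.8 393.9] [ 0.6255 -0.1721] [0.0083 0.0494] 22.6
```

View pics/w3.png

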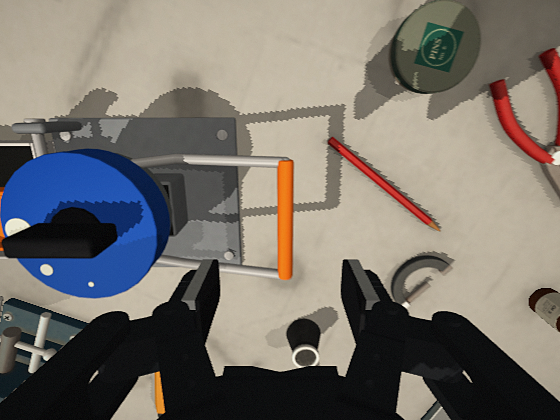

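Bar is at column 285, rows 160–278, square to the jaws and near centre. Descending and gripping.

>>> drive_tool([
  [0.0025, -0.001, -0.03, 0, 0, 0, 0.3],
  [0, 0, -0.03, 0, 0, 0, 0.3],
  [0, 0, -0.025, 0, 0, 0, 0.3],
  [0, 0, -0.0165, 0, 0, 0, 0.3],
  [0, 0, 0, 0, 0, 0, 0.3],
  [0, 0, 0, 0, 0, 0, 1],
  [0, 0, 0, 0, 0, 0, 1],
  [0, 0, 0, 0, 0, 0, 1],
], squeeze=50)

```text
t: 7.68
tcp_pos: [0.6675, 0.0252, 0.2372]
tcp_rot: [-0.588, 0.591, -0.391, 0.389]
wrist_force: [-17.3, -5.1, 7.9]
finger_gap: 0.0098
```

>>> drive_tool([
  [0, 0, 0, 0, 0, 0, 1],
  [0, 0, 0, 0, 0, 0, 1],
  [0, 0, 0, 0, 0, 0, 1],
])

```text
t: 8.05
tcp_pos: [0.6675, 0.0251, 0.2371]
tcp_rot: [-0.588, 0.591, -0.391, 0.39]
wrist_force: [-13.9, -5.4, 13.1]
finger_gap: 0.01
```

```bash
python3 - <<'E'
import numpy as np
# bar relative to pivot (stand axes): x 197,z 30; world dir 23deg
a0=np.arctan2(30,197);r=199.3;u=np.array([np.cos(np.radians(23)),np.sin(np.radians(23))])
p=None
for k in range(0,17):
    th=0.5*k/16
    c=np.array([*(u*r*np.cos(a0+th)),r*np.sin(a0+th)])
    if p is not None: print(k,(c-p).round(1))
    p=c
E
```

```text
1 [-1.  -0.4  6.1]
2 [-1.1 -0.5  6.1]
3 [-1.3 -0.6  6.1]
4 [-1.5 -0.6  6. ]
5 [-1.6 -0.7  6. ]
6 [-1.8 -0.8  5.9]
7 [-2.  -0.8  5.8]
8 [-2.2 -0.9  5.8]
9 [-2.3 -1.   5.7]
10 [-2.5 -1.1  5.6]
11 [-2.6 -1.1  5.5]
12 [-2.8 -1.2  5.4]
13 [-3.  -1.3  5.3]
14 [-3.1 -1.3  5.2]
15 [-3.3 -1.4  5.1]
16 [-3.4 -1.4  5. ]
```

Gripped (gap about 10 mm, the same 1–2 mm shortfall as on the knob). Tipping along the arc.

>>> drive_tool([
  [-0.001, -0.0004, 0.006, 0, 0, 0, 1],
  [-0.001, -0.0005, 0.006, 0, 0, 0, 1],
  [-0.0013, -0.0006, 0.006, 0, 0, 0, 1],
  [-0.0015, -0.0006, 0.006, 0, 0, 0, 1],
  [-0.0016, -0.0007, 0.006, 0, 0, 0, 1],
  [-0.0018, -0.0008, 0.006, 0, 0, 0, 1],
  [-0.002, -0.0008, 0.006, 0, 0, 0, 1],
  [-0.0022, -0.0009, 0.006, 0, 0, 0, 1],
])

```text
t: 9.05
tcp_pos: [0.6556, 0.0202, 0.2834]
tcp_rot: [-0.589, 0.59, -0.391, 0.39]
wrist_force: [-2.5, -5.3, -5.0]
finger_gap: 0.01
```

```bash
python3 - <<'E'
from h import *
p,d=get_image("side");cv2.imwrite("pics/s4.png",cv2.resize(p[120:280,180:420],None,fx=3,fy=3));print(observe()["wrist_force"].round(1))
E
```

```text
[-3.6 -4.9 -4.8]
```

View pics/s4.png

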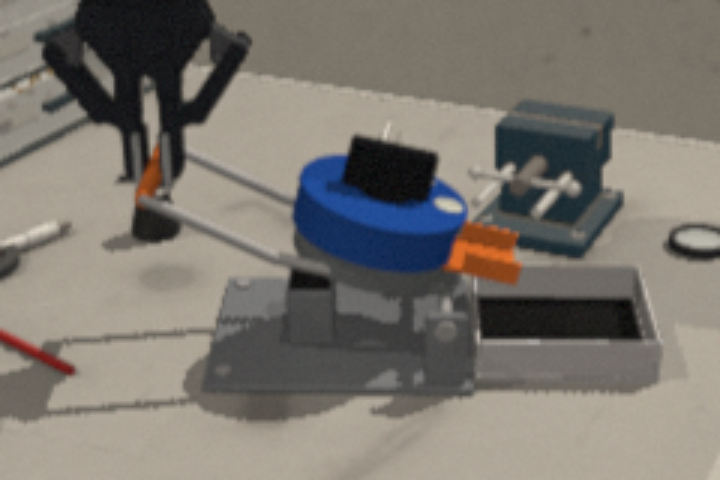

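The drum is tipping with the handle (orange bar at about (150,175) held in the jaws). Continuing to about 0.5 rad, then waiting.

>>> drive_tool([
  [-0.0023, -0.001, 0.0057, 0, 0, 0, 1],
  [-0.0025, -0.0011, 0.0056, 0, 0, 0, 1],
  [-0.0026, -0.0011, 0.0055, 0, 0, 0, 1],
  [-0.0028, -0.0012, 0.0054, 0, 0, 0, 1],
  [-0.003, -0.0013, 0.0053, 0, 0, 0, 1],
  [-0.0031, -0.0013, 0.0052, 0, 0, 0, 1],
  [-0.0033, -0.0014, 0.0051, 0, 0, 0, 1],
  [-0.0034, -0.0014, 0.005, 0, 0, 0, 1],
])

```text
t: 10.1
tcp_pos: [0.6333, 0.0108, 0.3274]
tcp_rot: [0.59, -0.589, 0.39, -0.391]
wrist_force: [2.0, -3.6, -1.6]
finger_gap: 0.01
```

>>> drive_tool([
  [0, 0, 0, 0, 0, 0, 1],
  [0, 0, 0, 0, 0, 0, 1],
  [0, 0, 0, 0, 0, 0, 1],
  [0, 0, 0, 0, 0, 0, 1],
  [0, 0, 0, 0, 0, 0, 1],
  [0, 0, 0, 0, 0, 0, 1],
  [0, 0, 0, 0, 0, 0, 1],
  [0, 0, 0, 0, 0, 0, 1],
])

```text
t: 11.1
tcp_pos: [0.6336, 0.0109, 0.327]
tcp_rot: [0.59, -0.589, 0.39, -0.391]
wrist_force: [2.1, -4.7, -1.4]
finger_gap: 0.0099
```

>>> drive_tool([
  [0, 0, 0, 0, 0, 0, 1],
  [0, 0, 0, 0, 0, 0, 1],
  [0, 0, 0, 0, 0, 0, 1],
  [0, 0, 0, 0, 0, 0, 1],
  [0, 0, 0, 0, 0, 0, 1],
  [0, 0, 0, 0, 0, 0, 1],
  [0, 0, 0, 0, 0, 0, 1],
  [0, 0, 0, 0, 0, 0, 1],
])

```text
t: 12.1
tcp_pos: [0.6335, 0.0109, 0.327]
tcp_rot: [0.59, -0.589, 0.39, -0.391]
wrist_force: [2.2, -4.3, -2.0]
finger_gap: 0.0096
```

```bash
python3 - <<'E'
from h import *
p,d=get_image("side");a=cv2.resize(p[120:260,200:420],None,fx=3.4,fy=3.4);cv2.imwrite("pics/s5.png",a);print(observe()["wrist_force"].round(1))
E
```

```text
[ 3.3 -4.5 -1.1]
```

View pics/s5.png

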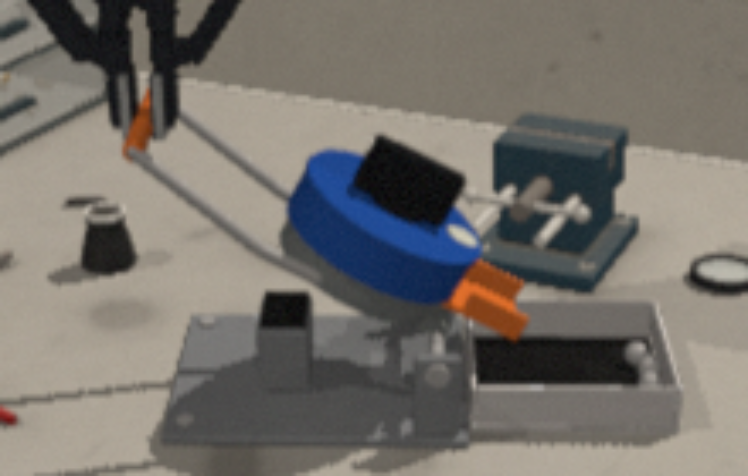

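Balls show at the tray's far end, (635,352) and (650,372), but I can only count two for certain. I'll wait a bit more and check the other view.

>>> drive_tool([
  [0, 0, 0, 0, 0, 0, 1],
  [-0.0034, -0.0014, 0.0045, 0, 0, 0, 1],
  [0, 0, 0, 0, 0, 0, 1],
  [0, 0, 0, 0, 0, 0, 1],
  [0, 0, 0, 0, 0, 0, 1],
  [0, 0, 0, 0, 0, 0, 1],
  [0, 0, 0, 0, 0, 0, 1],
  [0, 0, 0, 0, 0, 0, 1],
])

```text
t: 13.15
tcp_pos: [0.6303, 0.0096, 0.3316]
tcp_rot: [0.59, -0.589, 0.39, -0.391]
wrist_force: [3.5, -4.6, -1.8]
finger_gap: 0.0098
```

```bash
python3 - <<'E'
from h import *
p,d=get_image("side");a=cv2.resize(p[195:255,330:410],None,fx=7,fy=7,interpolation=cv2.INTER_CUBIC)
p,d=get_image("scene");b=cv2.resize(p[205:265,305:390],(560,420),interpolation=cv2.INTER_CUBIC)
cv2.imwrite("pics/s6a.png",a);cv2.imwrite("pics/s6b.png",b)
E
```

```text
(no output)
```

View pics/s6a.png

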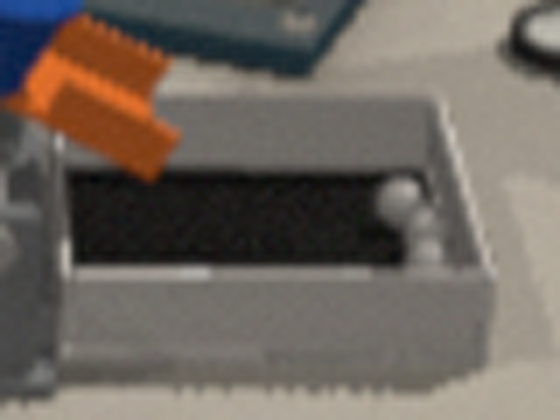

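View pics/s6b.png

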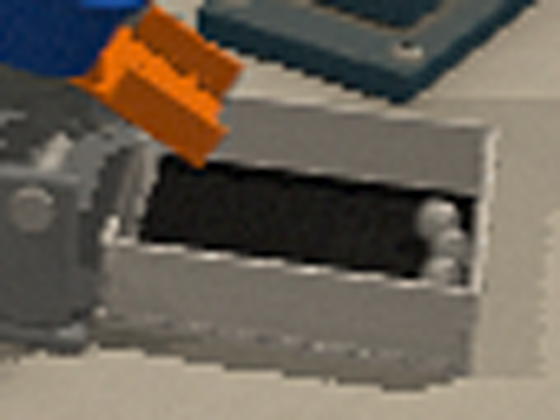

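All three balls are in the tray: (437,217), (450,243) and (440,268) in the scene crop. Lowering along the same arc.

>>> drive_tool([
  [0.0034, 0.0014, -0.0045, 0, 0, 0, 1],
  [0.0034, 0.0014, -0.005, 0, 0, 0, 1],
  [0.0033, 0.0014, -0.0051, 0, 0, 0, 1],
  [0.0031, 0.0013, -0.0052, 0, 0, 0, 1],
  [0.003, 0.0013, -0.0053, 0, 0, 0, 1],
  [0.0028, 0.0012, -0.0054, 0, 0, 0, 1],
  [0.0026, 0.0011, -0.0055, 0, 0, 0, 1],
  [0.0025, 0.0011, -0.0056, 0, 0, 0, 1],
])

```text
t: 14.25
tcp_pos: [0.654, 0.0196, 0.289]
tcp_rot: [-0.589, 0.59, -0.39, 0.39]
wrist_force: [0.3, -5.7, -0.2]
finger_gap: 0.0099
```

>>> drive_tool([
  [0.0023, 0.001, -0.0057, 0, 0, 0, 1],
  [0.0022, 0.0009, -0.006, 0, 0, 0, 1],
  [0.002, 0.0008, -0.006, 0, 0, 0, 1],
  [0.0018, 0.0008, -0.006, 0, 0, 0, 1],
  [0.0016, 0.0007, -0.006, 0, 0, 0, 1],
  [0.0015, 0.0006, -0.006, 0, 0, 0, 1],
  [0.0013, 0.0006, -0.006, 0, 0, 0, 1],
  [0.001, 0.0005, -0.005, 0, 0, 0, 1],
])

```text
t: 15.25
tcp_pos: [0.6672, 0.0252, 0.2419]
tcp_rot: [-0.589, 0.59, -0.391, 0.39]
wrist_force: [-11.0, -8.9, 30.1]
finger_gap: 0.0095
```

>>> drive_tool([
  [0.001, 0.0004, -0.004, 0, 0, 0, 1],
  [0, 0, -0.002, 0, 0, 0, 1],
  [0, 0, 0, 0, 0, 0, 1],
])

```text
t: 15.62
tcp_pos: [0.6677, 0.0253, 0.2417]
tcp_rot: [-0.588, 0.591, -0.391, 0.39]
wrist_force: [-29.2, -8.8, 40.5]
finger_gap: 0.0097
```

The drum is on its rest (40 N upward). The bar has shifted a few mm in the grip. Easing off, then releasing.

>>> drive_tool([
  [-0.001, 0, 0.003, 0, 0, 0, 1],
  [0, 0, 0.002, 0, 0, 0, 1],
  [0, 0, 0, 0, 0, 0, 0.3],
  [0, 0, 0, 0, 0, 0, 0.3],
  [0, 0, 0, 0, 0, 0, 0.3],
  [0, 0, 0, 0, 0, 0, 0.3],
])

```text
t: 16.38
tcp_pos: [0.6675, 0.0263, 0.2415]
tcp_rot: [0.59, -0.59, 0.39, -0.39]
wrist_force: [1.0, 0.0, 0.3]
finger_gap: 0.0598
```

>>> drive_tool([
  [0, 0, 0.02, 0, 0, 0, 0.3],
  [0, 0, 0.04, 0, 0, 0, 0.3],
  [0, 0, 0.04, 0, 0, 0, 0.3],
  [0, 0, 0.04, 0, 0, 0, 0.3],
  [0, 0, 0.02, 0, 0, 0, 0.3],
  [-0.04, -0.02, 0, 0, 0, 0, 0.3],
  [-0.04, -0.02, 0, 0, 0, 0, 0.3],
  [0, 0, 0, 0, 0, 0, 0.3],
])

```text
t: 17.38
tcp_pos: [0.5852, -0.015, 0.4007]
tcp_rot: [-0.589, 0.59, -0.392, 0.39]
wrist_force: [0.2, 0.6, -0.4]
finger_gap: 0.0599
```

```bash
python3 look.py w7; python3 - <<'E'
from h import *
p,d=get_image("side");a=cv2.resize(p[120:260,200:420],None,fx=3.4,fy=3.4);cv2.imwrite("pics/s7.png",a)
p,d=get_image("scene");b=cv2.resize(p[205:265,305:390],(560,420),interpolation=cv2.INTER_CUBIC);cv2.imwrite("pics/s7b.png",b)
E
```

```text
t 17.375 tcp [ 0.5852 -0.015   0.4007] F [ 0.2  0.6 -0.4] gap 0.0599 toolz [ 0.921  0.389 -0.003] q [-0.11  0.09  1.53 -0.    1.52 -0.51]
white 19 [175.5 144.5] [ 0.4826 -0.0034]
white 7 [164.4 157.7] [ 0.4771 -0.018 ]
white 215 [172.9 193.8] [ 0.4935 -0.0462]
white 82 [174.1 229. ] [ 0.5045 -0.0783]
white 78 [191.7 226. ] [ 0.5187 -0.069 ]
white 29 [275.2 225. ] [ 0.5897 -0.0379]
white 11 [184.2 236.6] [ 0.5155 -0.0819]
white 363 [235.  246.9] [ 0.5631 -0.0731]
white 18 [225.  237.7] [ 0.5512 -0.0679]
orange 1089 [376.1 186.7] [0.6673 0.0263] [0.0117 0.0936] 22.6
orange 1587 [146.4 187. ] [ 0.4646 -0.0584] [0.04   0.0493] 23.0
orange 982 [246.7 332.3] [ 0.6126 -0.1764] [0.0193 0.08  ] 17.2
```

View pics/w7.png

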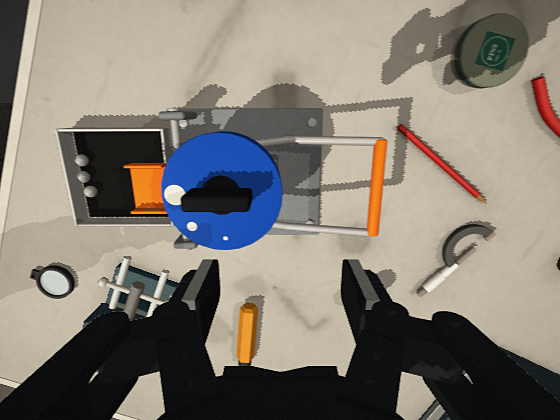

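View pics/s7.png

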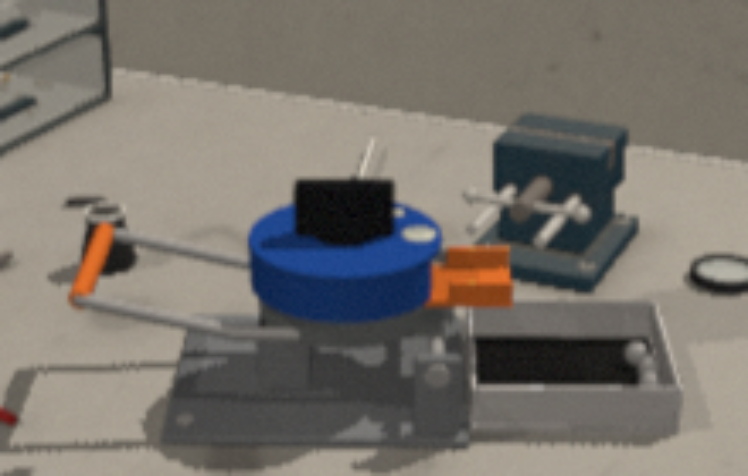

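View pics/s7b.png

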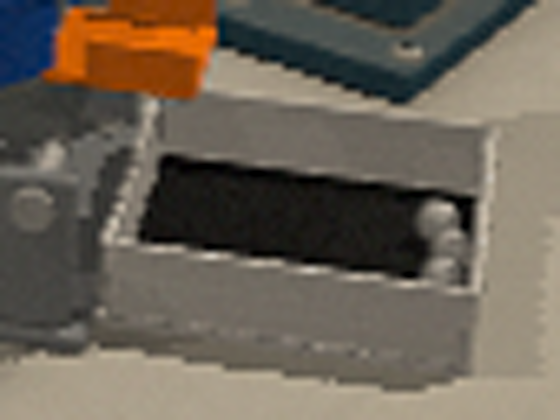

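The wrist view shows three balls in the tray at (81,160), (83,178) and (90,192). The dial dot at (173,194) is at the spout, and the handle is back at (0.667, 0.026), so the drum is level. The gripper is clear.

```bash
python3 -c "
from rig import *
print(hand_in())"
```

```text
the job is handed in; nothing more can be done
None
```

The job is handed in: all three balls are in the catch tray, the drum is back level and the dial is at the largest opening. The last pictures were taken at about 17.4 s of the 51 s allowed, and no verdict was reported.

**What I did:** I gripped the black bar and turned the dial about 48° anticlockwise with the drum level. Then I lifted the handle to about 0.5 rad, waited about 3 s for the balls to roll out, and lowered it along the same arc before letting go.

**Last checks:**
- **Dial:** the largest dot is at the spout, at 202.4° against the spout's 203°, which puts the dial at about 1.59 rad.
- **Drum:** the handle measures (0.667, 0.026), within about 1 mm of where it started, and the side view shows the drum level.
- **Balls:** all three are in the tray in the scene and wrist views. In the side view only two showed clearly.
- **Gripper:** open and clear of everything, with wrist force near zero.

**One thing not as planned:** the gripper held the bar about 7 mm higher than I aimed, and the bar slid about 5 mm in the grip. As the drum seated, the force on the tool reached about 40 N upward and 29 N sideways. It was the fingers pressing on the handle, and the wrist limit is 120 N. I eased off before releasing.

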